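Shift the spice mill's lever through its zigzag gate

ROBOT

A 7-joint arm with a two-finger parallel gripper is mounted at the origin on the work surface. World frame = base frame: x ahead of the robot, y to its left, z up, the work surface at z = 0. Lengths are in m, angles in rad, forces in N, time in s.
With the tool pointing down it reaches from about 0.4 to 0.85 m from the base axis. Payload 10.4 kg.
Tool frame: the origin (TCP) lies midway between the tips of the shut fingers; the grasp point (between the pads) lies 19 mm behind it; z points along the fingers, y is the line along which they close (so a half turn about z gives the same grasp; the last joint's range is limited). The gripper opens to 85 mm and grips with 20 to 120 N. Pads are 22 mm wide; open, the fingers measure 114 mm over their backs; the gripper's body (76 mm by 85 mm) begins 54 mm behind the grasp point. The pads swing forward as they close: fully open they stand 13 mm farther back than shut.
Start: joints at [1.319, 0.332, -0.065, 1.46, 0.022, 1.35, -0.088], TCP at [0.142, -0.609, 0.231] pointing down, gripper open.
Joint ranges: [-2.6, 2.6], [-0.5, 2.12], [-1.47, 1.34], [0.16, 2.42], [-1.27, 4.41], [0.06, 2.06], [-2.6, 2.6]. Speed limits (rad/s): [2.22, 2.22, 2.79, 2.79, 3.14, 3.14, 3.14].

INTERFACE

Orientations are given as a unit quaternion [x, y, z, w].
In Python, from workcell import get_obs, camera, camera_params, hand_in gives the robot as it stands.
- The arm moves only by the tool carry_out, never from a script. Its argument "commands" is a list that holds one entry, the list of rows, each a list of 6 numbers: the shift along the tool's x, y, z in units of 40 mm (1.0 is 40 mm), then the turn, a rotation vector about the tool's x, y, z in units of 6 degrees (1.0 is 6 degrees). In form: [[[x, y, z, ax, ay, az], ...]]. A call has 1 to 20 rows; each row shifts and turns the commanded pose from where the row before left it, along the tool's axes as they then stand; what a row does not reach is not made up. A row lasts 1/12 s, in which the tool goes at most 41.7 mm and 7.16 degrees, less where a joint would pass 70% of its speed; a pose out of reach is approached as far as the arm can. A call is refused whole if a number of a shift passes 1 or a number of a turn 1, either way. A call with a gripper value outside its range is refused whole. "hand" is the closure, from -1 (fully open) to 1 (shut), set as the call begins (left out, the last holds). The fingers move at their own pace and stop on an object; "force" is the grip in N (left out, the last holds). Time passes only in rows, so rows that do not move let the fingers close. It gives the time, the measured TCP pose, the force, the opening and the grip force at its end, in the units of the state.
- get_obs(): the state, without advancing time (a new reading comes with each control period).
- camera(name): name is "scene" or "top" or "wrist"; returns the picture (384x512x3 uint8, red, green, blue); there is no depth.
- camera_params(name): a dict with "mtx" (3x3 intrinsics, pixels), "k1" (the pictures are not rectified: a ray, as slopes to the right and down, at radius r is drawn at 1 + k1 r^2 times it, then the intrinsics apply), "R" (3x3) and "t" (3): a world point X has camera coordinates R X + t. Camera axes: x right, y down, z forward; pixel columns grow to the right and rows downward; lengths in m; the calibration is good to about 2 mm. A picture is of the moment at which its call begins: read the wrist's pose just before it. camera_params takes no time and is no camera call; for the wrist camera it gives the pose at the moment of the call.
- hand_in(): hands the job in; it is judged then, once.
The state is a dict: "clock": time; "joint_pos": joint angles; "joint_velocities": joint speeds; "tau": joint torques, N m; "position": TCP position; "ee_rot": TCP orientation; "ft_force": force on the tool from outside, world axes, zero at the start; "torque": the same for the moment, N m; "grip_width": opening from 0.0 (shut) to 1.0 (fully open); "grasp_force": force on a finger pad.
Only numpy, scipy, OpenCV 4.12 (cv2) and the standard library are available. Lean on these libraries where they do the work, as an engineer would, in place of code of your own. Each camera call takes 0.05 s, during which the arm holds its last target. There are 200 camera calls.

TASK

Set the spice mill with the zigzag gate to its coarse setting: take its lever by the knob, guide it out of the slot it stands in, across the gate and then fully home into the end of the other slot, beside the clear hopper, and let go. The second mill, whose lever stands in a straight slot, is set already: leave its lever where it is.

Things in the scene. Friction and masses are not known exactly. Their poses are not given: they have to be found in the camera images.
- mill: Spice mill with the zigzag gate, fixed: black housing 250 (x) x 170 (y) mm, metal gate plate on top at z = 100 mm, clear hopper at the rear centred at x = +80 mm (84 mm wide at its foot, lid top at z = 142 mm). Origin: centre of its underside; z up, x from the front (catch drawer) to the hopper, y to the left seen from the front.
- lever_knob (a point): Middle of the grey knob on that mill's lever: upright cylinder, 28 mm across, 36 mm high, 145 mm above the counter; its underside is 27 mm above the plate. Axes as the mill. The 10 mm stem stays upright, slides level in the gate, resists with 2 to 4 N and stays where left. It starts in the starting slot, in the mill's frame at x = -90 to -70, y = +35 mm.
- slot_end (a point): End of the other slot, on its middle line, level with the gate plate: in the mill's frame x = 0, y = -35, z = 100 mm. Slots are 24 mm wide (7 mm play each side of the stem); stem centres run along y = +35 from x = -90 to -45, across at x = -45 to y = -35, along y = -35 from x = -45 to 0 mm (stopped by the wall at +7). The walls stop the stem.
- plain_knob (a point): Bystander: the middle of the like knob on the lever of the second, slightly smaller mill (220 mm by 140 mm), which has a single straight slot along its length. To be left where it is.

How it is judged:
By the outcome, as a careful person would: the job done as asked, in the order asked, and still so for the second after the job is handed in, with the robot touching nothing.
It also fails if it takes over 32 s, if anything falls off the work surface, if the arm or the gripper's body presses on something with over 40 N, if the wrist force passes 120 N, or if a joint passes its speed limit or range.

## Working session

There is one attempt and no reset: what is moved stays moved. The work goes in short steps, Python scripts to look and compute and a tool call to move; the robot and the scene stay as the last step left them, time stands still between calls to the robot, and variables do not carry over. Pictures are saved under pics/ and viewed, at most 10 in all, crops included, and the job is handed in when it is done.

Besides the shell and the picture viewer there is one more tool, called after "Emit:" by a JSON object that holds its "api" and its "payload". carry_out: Moves the arm, as the interface text tells. Its arguments: {"type":"object","properties":{"commands":{"type":"array"},"hand":{"type":"number"},"force":{"type":"number"}},"required":["commands"]}

```bash
mkdir -p pics; python3 - <<'E'
from workcell import *
import cv2,numpy as np
for n in ("scene","top"):
    cv2.imwrite(f"pics/{n}0.png",cv2.cvtColor(camera(n),cv2.COLOR_RGB2BGR))
o=get_obs();print(o["clock"],o["position"],o["ee_rot"],o["grip_width"])
for n in ("scene","top"):
    p=camera_params(n);print(n,p)
E
```

```text
0.1 [ 0.14166697 -0.60839293  0.23060478] [ 9.93462247e-01  1.14159369e-01 -9.96229756e-05 -6.26807395e-04] 0.9996285312585681
scene {'mtx': array([[348.42831771,   0.        , 253.59669798],
       [  0.        , 348.42831771, 190.00958192],
       [  0.        ,   0.        ,   1.        ]]), 'k1': 0.035851095680653575, 'R': array([[ 0.12487029,  0.99204963,  0.01565085],
       [ 0.71651214, -0.07925424, -0.6930578 ],
       [-0.68630734,  0.09775635, -0.7207121 ]]), 't': array([-0.07222626, -0.29361501,  1.23469599])}
top {'mtx': array([[443.67690093,   0.        , 249.81492822],
       [  0.        , 443.67690093, 198.36604582],
       [  0.        ,   0.        ,   1.        ]]), 'k1': -0.1394712493205134, 'R': array([[-0.00114549, -0.9999863 , -0.00510807],
       [-0.98327768,  0.00205655, -0.18210098],
       [ 0.18210899,  0.00481406, -0.98326657]]), 't': array([-0.024259  ,  0.53787977,  1.09838409])}
```

View pics/top0.png

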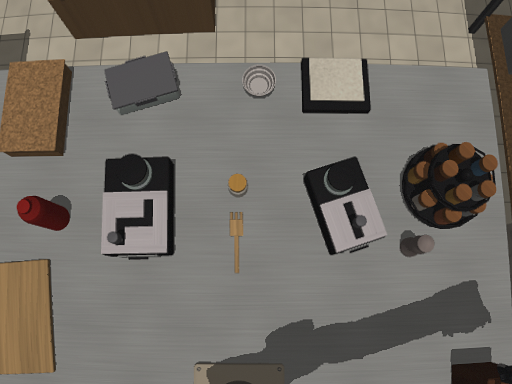

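View pics/scene0.png

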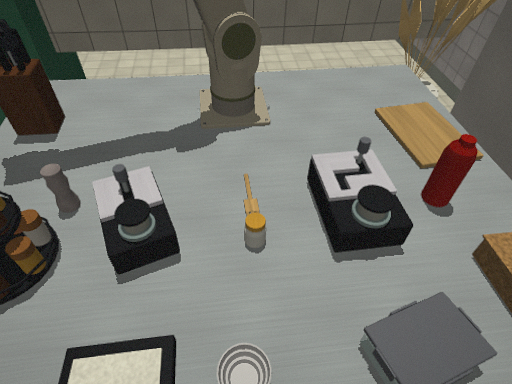

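The top view shows the zigzag mill at left, with its knob near pixel (113,238) and its hopper near (133,172). The plain mill is at right, with its knob near (360,221). The scene view agrees: zigzag knob at (363,146). I'll enlarge both for accurate corners.

```bash
python3 - <<'E'
import cv2
a=cv2.imread("pics/top0.png")[145:265,90:190]; b=cv2.imread("pics/scene0.png")[130:255,300:415]
cv2.imwrite("pics/tc.png",cv2.resize(a,None,fx=5,fy=5,interpolation=cv2.INTER_CUBIC))
cv2.imwrite("pics/sc.png",cv2.resize(b,None,fx=4.8,fy=4.8,interpolation=cv2.INTER_CUBIC))
E
```

```text
(no output)
```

View pics/tc.png

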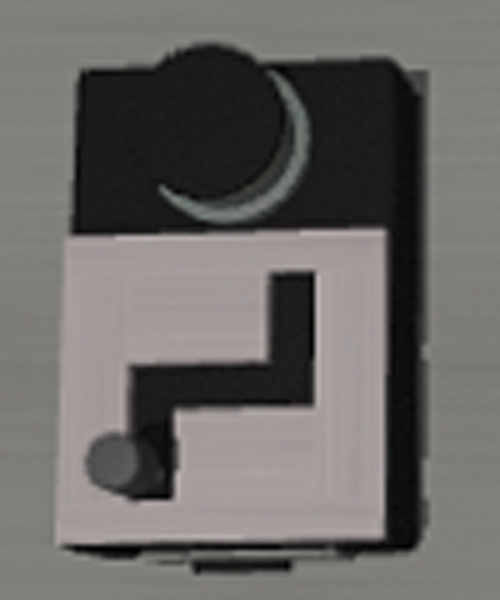

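View pics/sc.png

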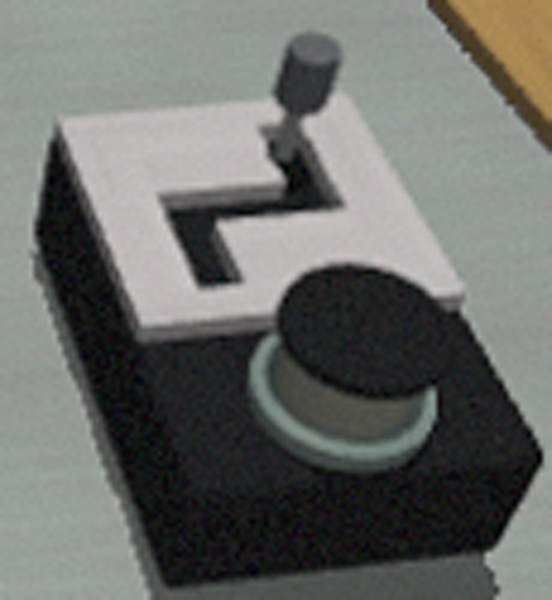

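```bash
cat > h.py <<'E'
from workcell import *
import cv2,numpy as np
from scipy.optimize import least_squares
from scipy.spatial.transform import Rotation as Rot
def proj(n,X):
    p=camera_params(n); c=np.asarray(X)@p["R"].T+p["t"]; s=c[:,:2]/c[:,2:]
    s=s*(1+p["k1"]*(s**2).sum(1,keepdims=True)); m=p["mtx"]
    return s*[m[0,0],m[1,1]]+m[:2,2]
def world(q,P):
    P=np.asarray(P)/1000; c,s=np.cos(q[2]),np.sin(q[2])
    return np.c_[P[:,0]*c-P[:,1]*s+q[0],P[:,0]*s+P[:,1]*c+q[1],P[:,2]]
E
python3 - <<'E'
from h import *
T=np.array([[130,366,-33,47],[268,362,-33,-23],[268,272,12,-23],[317,271,12,-47],[313,405,-57,-47],[175,408,-57,23]],float)
S=np.array([[340,206,-33,47],[160,195,-57,-47],[283,183,-57,23],[218,222,-33,-23],[243,281,12,-23],[198,287,12,-47]],float)
t=(T[:,:2]+.5)/5-.5+[90,145]; s=(S[:,:2]+.5)/4.8-.5+[300,130]
kt=(np.array([[113,459]])+.5)/5-.5+[90,145]; ks=(np.array([[315,46],[302,103]])+.5)/4.8-.5+[300,130]
z=lambda A:np.c_[A[:,2:],np.full(len(A),100)]
def f(q,w=(1,1)):
    k=lambda h:[[q[3]*100,35+q[4]*100,h]]
    return np.r_[w[0]*np.r_[proj("top",world(q,z(T)))-t, proj("top",world(q,k(163)))-kt].ravel(),
      w[1]*np.r_[proj("scene",world(q,z(S)))-s, proj("scene",world(q,k(163)+k(127)))-ks].ravel()]
for w in ((1,1),(1,.01),(.01,1)):
    r=least_squares(f,[.45,.25,0,-.8,0],args=(w,)); q=r.x
    print(q.round(4),"knob",world(q,[[q[3]*100,35+q[4]*100,145]]).round(4), np.sqrt((r.fun**2).mean()).round(2))
    if w==(1,1): print(r.fun.reshape(-1,2).round(1).tolist())
E
```

```text
[ 0.5148  0.2604  0.028  -0.8666 -0.0025] knob [[0.4272 0.2928 0.145 ]] 0.79
[[0.8, -0.2], [0.8, -0.1], [1.1, 0.0], [0.7, -0.1], [1.3, 0.7], [1.1, 0.8], [0.8, 0.1], [2.1, 0.1], [-0.2, -0.6], [1.2, -0.7], [0.2, -0.6], [1.4, 0.2], [0.9, -0.0], [0.9, 0.0], [-0.0, -0.4]]
[ 0.5152  0.2629  0.0256 -0.8696 -0.0088] knob [[0.4274 0.2947 0.145 ]] 0.19
[ 0.5153  0.258   0.0317 -0.8649  0.0125] knob [[0.4277 0.2915 0.145 ]] 0.4
```

The fit puts the mill at about (0.515, 0.2605) with a yaw of 1.6°, and the knob at (0.427, 0.293). I'll approach by a path that goes round the base, with the fingers closing along the mill's y so they stay clear of the hopper.

Emit:
{"api": "carry_out", "payload": {"commands": [[[0, 0, -0.9, 0, 0, 0.96], [0, 0, -0.9, 0, 0, 0.96], [0.567, -0.757, 0, 0, 0, 0], [0.567, -0.757, 0, 0, 0, 0], [0.567, -0.757, 0, 0, 0, 0], [0.567, -0.757, 0, 0, 0, 0], [0.567, -0.757, 0, 0, 0, 0], [0.567, -0.757, 0, 0, 0, 0], [0.567, -0.757, 0, 0, 0, 0], [0.567, -0.757, 0, 0, 0, 0], [0.567, -0.757, 0, 0, 0, 0], [0.567, -0.757, 0, 0, 0, 0], [0.34, -0.93, 0, 0, 0, 0], [0.34, -0.93, 0, 0, 0, 0], [0.34, -0.93, 0, 0, 0, 0], [0.34, -0.93, 0, 0, 0, 0], [0.34, -0.93, 0, 0, 0, 0], [0.34, -0.93, 0, 0, 0, 0], [0.34, -0.93, 0, 0, 0, 0], [0.34, -0.93, 0, 0, 0, 0]]], "hand": -1, "force": 40}}

```text
clock: 1.77
position: [0.4606, 0.0027, 0.3033]
ee_rot: [1.0, 0.014, 0.0, 0.0]
ft_force: [0.7, -0.9, -0.3]
grip_width: 0.999
grasp_force: 0.0
```

Emit:
{"api": "carry_out", "payload": {"commands": [[[-0.078, -0.91, 0, 0, 0, 0], [-0.078, -0.91, 0, 0, 0, 0], [-0.078, -0.91, 0, 0, 0, 0], [-0.078, -0.91, 0, 0, 0, 0], [-0.078, -0.91, 0, 0, 0, 0], [-0.078, -0.91, 0, 0, 0, 0], [-0.078, -0.91, 0, 0, 0, 0], [-0.078, -0.91, 0, 0, 0, 0], [0, 0, 0, 0, 0, 0], [0, 0, 0, 0, 0, 0]]]}}

```text
clock: 2.6
position: [0.4262, 0.2934, 0.3028]
ee_rot: [1.0, 0.016, -0.001, -0.0]
ft_force: [0.7, -0.9, 0.6]
grip_width: 0.996
grasp_force: 0.0
```

```bash
python3 - <<'E'
from h import *
o=get_obs();print(o["position"],o["ee_rot"],o["joint_pos"].round(2) if hasattr(o["joint_pos"],"round") else o["joint_pos"])
print(proj("wrist",world([.515,.2605,.028],[[-86.7,35,163],[-33,47,100],[-33,-23,100],[12,-23,100],[12,-47,100],[-57,-47,100],[-57,23,100],[-102,23,100]])).round(1).tolist())
im=camera("wrist");cv2.imwrite("pics/w1.png",cv2.cvtColor(im,cv2.COLOR_RGB2BGR))
E
```

```text
[0.42619165 0.29336791 0.30281458] [ 9.99865393e-01  1.63803684e-02 -8.33046173e-04 -4.31183393e-04] [ 0.25  0.18 -1.04  1.58  0.15  1.47 -2.34]
[[255.1, 177.3], [244.4, 114.9], [309.2, 115.3], [311.3, 71.3], [334.1, 71.6], [329.8, 137.7], [266.3, 137.3], [265.8, 177.0]]
```

View pics/w1.png

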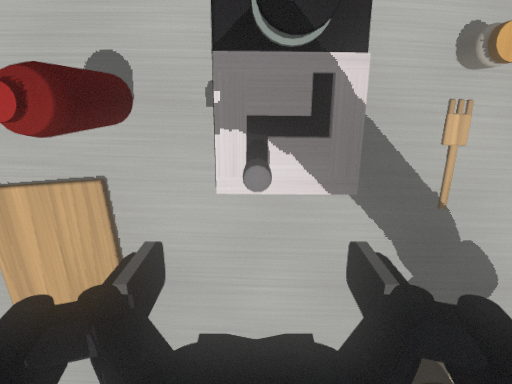

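The wrist view shows the knob at (257,178) and the far slot end at (322,72), within about 2 px of my prediction. That moves the mill about 1.5 mm towards -y. I'll descend over the knob and close.

Emit:
{"api": "carry_out", "payload": {"commands": [[[0.02, 0.05, 0.7, 0, 0, 0], [0, 0, 0.8, 0, 0, 0], [0, 0, 0.8, 0, 0, 0], [0, 0, 0.6, 0, 0, 0], [0, 0, 0.6, 0, 0, 0], [0, 0, 0.5, 0, 0, 0], [0, 0, 0.4, 0, 0, 0], [0, 0, 0, 0, 0, 0], [0, 0, 0, 0, 0, 0]]]}}

```text
clock: 3.4
position: [0.4287, 0.2877, 0.1271]
ee_rot: [1.0, 0.013, -0.001, 0.001]
ft_force: [0.3, -0.3, 0.9]
grip_width: 0.996
grasp_force: 0.0
```

Emit:
{"api": "carry_out", "payload": {"commands": [[[0, 0, 0, 0, 0, 0], [0, 0, 0, 0, 0, 0], [0, 0, 0, 0, 0, 0], [0, 0, 0, 0, 0, 0], [0, 0, 0, 0, 0, 0], [0, 0, 0, 0, 0, 0], [0, 0, 0, 0, 0, 0], [0, 0, 0, 0, 0, 0], [0, 0, 0, 0, 0, 0], [0, 0, 0, 0, 0, 0]]], "hand": 1, "force": 40}}

```text
clock: 4.23
position: [0.4287, 0.2895, 0.1279]
ee_rot: [1.0, 0.014, 0.0, -0.0]
ft_force: [-1.1, -0.4, 6.9]
grip_width: 0.318
grasp_force: 39.0
```

```bash
python3 - <<'E'
from h import *
o=get_obs();print(o["position"],o["ee_rot"],np.round(o["joint_pos"],2),o["grip_width"],o["ft_force"])
im=camera("wrist");cv2.imwrite("pics/w2.png",cv2.cvtColor(im,cv2.COLOR_RGB2BGR))
E
```

```text
[0.42873369 0.28946575 0.12792857] [ 9.99903137e-01  1.39103726e-02  4.52477785e-04 -1.17537536e-04] [ 0.18  0.33 -0.99  1.83  0.31  1.14 -2.46] 0.3177830406466419 [-1.05813516 -0.44296397  6.92849483]
```

View pics/w2.png

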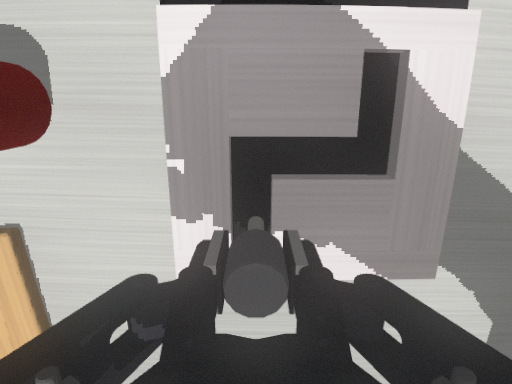

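```bash
python3 - <<'E'
from h import *
W=np.array([[231,137,-33,47],[358,136,-33,-23],[362,49,12,-23],[409,52,12,-47],[395,178,-57,-47],[271,174,-57,23]],float)
k=np.array([[257,241]])
Z=np.c_[W[:,2:],np.full(6,100)]
f=lambda q:(proj("wrist",world(q,Z))-W[:,:2]).ravel()
r=least_squares(f,[.515,.26,.03]);print(r.x.round(4),r.fun.reshape(-1,2).round(1).tolist())
q=r.x
for a in ([-86.7,35],[-84,33],[-90,35]):print(a,proj("wrist",world(q,[[*a,163]])).round(1))
g=get_obs()["position"];c,s=np.cos(q[2]),np.sin(q[2])
d=g[:2]-q[:2];print("tcp in mill",np.array([c*d[0]+s*d[1],-s*d[0]+c*d[1]])*1000)
print(world(q,[[-45,35,0],[-45,-35,0],[0,-35,0]]).round(4))
E
```

```text
[0.5148 0.2588 0.0236] [[-3.1, -1.3], [-1.2, 0.6], [2.3, -1.3], [1.6, -3.2], [-0.2, 1.6], [0.4, 5.0]]
[-86.7, 35] [[247.3 290.7]]
[-84, 33] [[252.4 284.8]]
[-90, 35] [[247.4 297.8]]
tcp in mill [-85.25490483  32.72040043]
[[0.4689 0.2927 0.    ]
 [0.4706 0.2227 0.    ]
 [0.5156 0.2238 0.    ]]
```

Emit:
{"api": "carry_out", "payload": {"commands": [[[0.1, 0, 0, 0, 0, 0], [0.15, 0, 0, 0, 0, 0], [0.15, 0, 0, 0, 0, 0], [0.15, 0, 0, 0, 0, 0], [0.15, 0, 0, 0, 0, 0], [0.15, 0, 0, 0, 0, 0], [0.15, 0, 0, 0, 0, 0], [0, 0, 0, 0, 0, 0], [0, 0, 0, 0, 0, 0]]], "force": 60}}

```text
clock: 5.03
position: [0.4695, 0.2906, 0.1281]
ee_rot: [1.0, 0.014, 0.001, -0.0]
ft_force: [1.6, -0.7, 5.0]
grip_width: 0.312
grasp_force: 58.7
```

Emit:
{"api": "carry_out", "payload": {"commands": [[[0, 0.15, 0, 0, 0, 0], [0, 0.17, 0, 0, 0, 0], [0, 0.17, 0, 0, 0, 0], [0, 0.17, 0, 0, 0, 0], [0, 0.17, 0, 0, 0, 0], [0, 0.17, 0, 0, 0, 0], [0, 0.17, 0, 0, 0, 0], [0, 0.17, 0, 0, 0, 0], [0, 0.17, 0, 0, 0, 0], [0, 0.17, 0, 0, 0, 0], [0, 0, 0, 0, 0, 0], [0, 0, 0, 0, 0, 0]]]}}

```text
clock: 6.03
position: [0.4706, 0.2219, 0.1276]
ee_rot: [1.0, 0.013, 0.0, 0.0]
ft_force: [-0.6, -1.6, 6.2]
grip_width: 0.311
grasp_force: 59.3
```

Emit:
{"api": "carry_out", "payload": {"commands": [[[0.1, 0, 0, 0, 0, 0], [0.15, 0, 0, 0, 0, 0], [0.15, 0, 0, 0, 0, 0], [0.15, 0, 0, 0, 0, 0], [0.15, 0, 0, 0, 0, 0], [0.15, 0, 0, 0, 0, 0], [0.15, 0, 0, 0, 0, 0], [0.1, 0, 0, 0, 0, 0], [0.1, 0, 0, 0, 0, 0], [0, 0, 0, 0, 0, 0], [0, 0, 0, 0, 0, 0]]]}}

```text
clock: 6.95
position: [0.519, 0.2237, 0.1277]
ee_rot: [1.0, 0.013, 0.0, 0.0]
ft_force: [1.3, 0.0, 7.0]
grip_width: 0.309
grasp_force: 59.2
```

```bash
python3 - <<'E'
from h import *
o=get_obs();print(o["position"],np.round(o["joint_pos"],2),np.round(o["ft_force"],1))
im=camera("wrist");cv2.imwrite("pics/w3.png",cv2.cvtColor(im,cv2.COLOR_RGB2BGR))
E
```

```text
[0.51898053 0.2236634  0.1277119 ] [ 0.26  0.43 -0.91  1.71  0.37  1.18 -2.3 ] [1.3 0.  7. ]
```

View pics/w3.png

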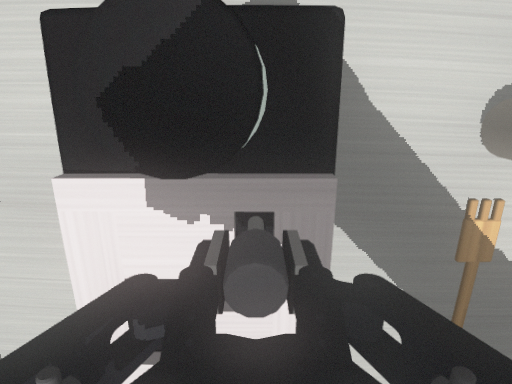

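The view shows the stem in the far slot, with the slot end at about row 212 and the stem just short of it at (257,220). By the fit the knob is about 2–3 mm past the nominal end, and there is no wall load. I'll release and rise.

Emit:
{"api": "carry_out", "payload": {"commands": [[[0, 0, 0, 0, 0, 0], [0, 0, 0, 0, 0, 0], [0, 0, 0, 0, 0, 0], [0, 0, 0, 0, 0, 0], [0, 0, 0, 0, 0, 0], [0, 0, 0, 0, 0, 0], [0, 0, 0, 0, 0, 0], [0, 0, 0, 0, 0, 0]]], "hand": -1}}

```text
clock: 7.67
position: [0.5182, 0.2245, 0.1272]
ee_rot: [1.0, 0.014, -0.0, 0.0]
ft_force: [0.9, -0.1, -0.3]
grip_width: 1.0
grasp_force: 0.0
```

Emit:
{"api": "carry_out", "payload": {"commands": [[[0, 0, -0.3, 0, 0, 0], [0, 0, -0.5, 0, 0, 0], [0, 0, -0.6, 0, 0, 0], [0, 0, -0.6, 0, 0, 0], [0, 0, -0.6, 0, 0, 0], [0, 0, -0.6, 0, 0, 0], [0, 0, -0.6, 0, 0, 0], [0, 0, -0.5, 0, 0, 0], [0, 0, 0, 0, 0, 0], [0, 0, 0, 0, 0, 0]]]}}

```text
clock: 8.5
position: [0.5185, 0.2249, 0.301]
ee_rot: [1.0, 0.014, 0.001, -0.0]
ft_force: [-1.1, -0.4, -0.9]
grip_width: 0.996
grasp_force: 0.0
```

```bash
python3 - <<'E'
from h import *
q=[.515,.259,.026]
print(proj("wrist",world(q,[[0,-35,163],[3,-35,163],[6,-35,163],[12,-23,100],[12,-47,100]])).round(1).tolist())
im=camera("wrist")[:300,100:450];cv2.imwrite("pics/w4.png",cv2.cvtColor(cv2.resize(im,None,fx=2,fy=2),cv2.COLOR_RGB2BGR))
E
```

```text
[[255.6, 182.3], [255.6, 179.2], [255.6, 176.0], [244.9, 157.5], [266.5, 157.5]]
```

View pics/w4.png

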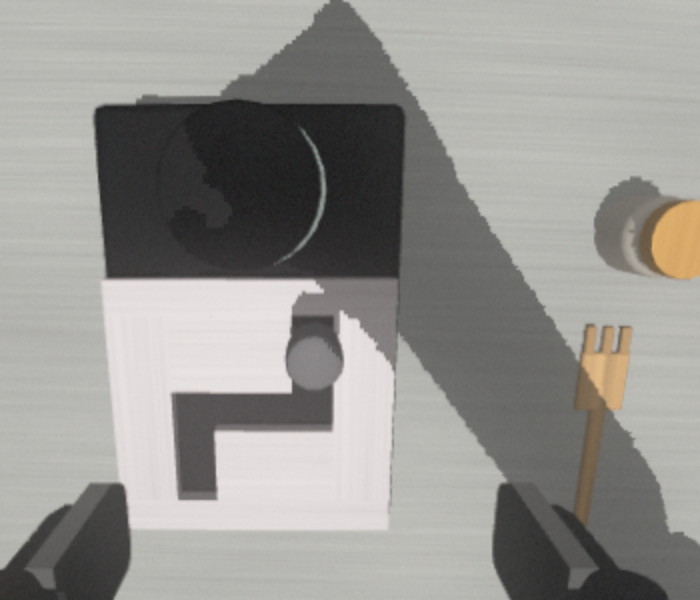

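The released knob stands at crop (314,361), which is full-image (257,180). The slot's far edge is at about row 158. That puts the knob about 2–3 mm past the nominal end, on the slot's middle line, and the hand is clear above it. I'll hand in.

```bash
python3 -c "
from workcell import *
print(hand_in())"
```

```text
the job is handed in; nothing more can be done
None
```

The zigzag mill's lever is home in the end of the slot beside the hopper (about 2–3 mm past the nominal end by the camera) and released; I did not go near the second mill's lever, and I handed the job in at about 8.6 s.

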